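# Put the balance weights back in their case

## Task

Collect the four knobbed steel weights scattered on the mat into the wooden case, each standing upright on the floor of the round pocket made for its size: the largest weight in the largest pocket, the second largest in the second largest, and so on down. Leave the two flat-topped drilled bushings, which do not belong to the set, standing on the mat where they are.

Things in the scene. Friction and masses are not known exactly. Their poses are not given: they have to be found in the camera images.
- weight_500: largest of the four steel weights: upright round body 44 mm diameter, 44 mm tall, then a neck 4 mm tall and on it a gripping knob 22 mm diameter, 14 mm tall; 62 mm tall in all, 500 g to about 10 %. Loose, stands on the mat (mat top is 3 mm above the worktop). Origin: centre of its underside, z up along its axis.
- weight_200: second largest of the four steel weights: upright round body 35 mm diameter, 34 mm tall, then a neck 4 mm tall and on it a gripping knob 18 mm diameter, 14 mm tall; 52 mm tall in all, 200 g to about 10 %. Loose, stands on the mat (mat top is 3 mm above the worktop). Origin: centre of its underside, z up along its axis.
- weight_100: second smallest of the four steel weights: upright round body 27 mm diameter, 28 mm tall, then a neck 4 mm tall and on it a gripping knob 15 mm diameter, 14 mm tall; 46 mm tall in all, 100 g to about 10 %. Loose, stands on the mat (mat top is 3 mm above the worktop). Origin: centre of its underside, z up along its axis.
- weight_50: smallest of the four steel weights: upright round body 20 mm diameter, 22 mm tall, then a neck 4 mm tall and on it a gripping knob 12 mm diameter, 14 mm tall; 40 mm tall in all, 50 g to about 10 %. Loose, stands on the mat (mat top is 3 mm above the worktop). Origin: centre of its underside, z up along its axis.
- pocket_500: grey block 82 x 82 x 18 mm with the largest of the four round dark-floored pockets, 66 mm diameter, 15 mm deep, in its middle; for weight_500. One of four blocks, 84 mm apart, two by two in a fixed wooden case 184 mm square, walls 24 mm tall. Fixed. Origin: centre of its underside, 4 mm above the worktop; z up, x and y along its sides. Pocket floor 3 mm above the origin, mouth 18 mm.
- pocket_200: grey block 82 x 82 x 18 mm with the second largest of the four round dark-floored pockets, 57 mm diameter, 15 mm deep, in its middle; for weight_200. One of four blocks, 84 mm apart, two by two in a fixed wooden case 184 mm square, walls 24 mm tall. Fixed. Origin: centre of its underside, 4 mm above the worktop; z up, x and y along its sides. Pocket floor 3 mm above the origin, mouth 18 mm.
- pocket_100: grey block 82 x 82 x 18 mm with the second smallest of the four round dark-floored pockets, 49 mm diameter, 15 mm deep, in its middle; for weight_100. One of four blocks, 84 mm apart, two by two in a fixed wooden case 184 mm square, walls 24 mm tall. Fixed. Origin: centre of its underside, 4 mm above the worktop; z up, x and y along its sides. Pocket floor 3 mm above the origin, mouth 18 mm.
- pocket_50: grey block 82 x 82 x 18 mm with the smallest of the four round dark-floored pockets, 42 mm diameter, 15 mm deep, in its middle; for weight_50. One of four blocks, 84 mm apart, two by two in a fixed wooden case 184 mm square, walls 24 mm tall. Fixed. Origin: centre of its underside, 4 mm above the worktop; z up, x and y along its sides. Pocket floor 3 mm above the origin, mouth 18 mm.
- bushing_large: large drilled steel bushing, a look-alike that does not belong in the case: plain cylinder 44 mm diameter, 54 mm tall, flat top without neck or knob, with a bore of 19 mm down its middle. Loose, stands on the mat. Origin: centre of its underside, z up.
- bushing_small: small drilled steel bushing, a look-alike that does not belong in the case: plain cylinder 27 mm diameter, 40 mm tall, flat top without neck or knob, with a bore of 12 mm down its middle. Loose, stands on the mat. Origin: centre of its underside, z up.

How it is judged:
At the end, for the whole second after the job is handed in: Every weight stands upright (within 0.1 rad) and at rest on the floor of its own pocket, within 13 mm of the pocket's centre and less than 4 mm above its floor; both bushings are still upright and within 30 mm of where they started (horizontal distance between weight_500 and pocket_500 below 0.013 m and z of weight_500 in the frame of pocket_500 between 0 and 0.007 m and angle between each of weight_500, weight_200, weight_100, weight_50, bushing_large, bushing_small's own z axis and vertical below 0.1 rad and linear speed of each of weight_500, weight_200, weight_100, weight_50 below 0.02 m/s and horizontal distance between weight_200 and pocket_200 below 0.013 m and z of weight_200 in the frame of pocket_200 between 0 and 0.007 m and horizontal distance between weight_100 and pocket_100 below 0.013 m and z of weight_100 in the frame of pocket_100 between 0 and 0.007 m and horizontal distance between weight_50 and pocket_50 below 0.013 m and z of weight_50 in the frame of pocket_50 between 0 and 0.007 m and distance of each of bushing_large, bushing_small from where it was at the start of the episode below 0.03 m); the robot touches nothing.
It fails at once if a bushing is moved more than 30 mm from where it stood (distance of any of bushing_large, bushing_small from where it was at the start of the episode above 0.03 m).
It also fails if it takes over 102 s, if anything falls off the work surface, if the arm or the gripper's body presses on something with over 40 N, if the wrist force passes 120 N, or if a joint passes its speed limit or range.

## Robot

A 7-joint arm with a two-finger parallel gripper is mounted at the origin on a cart in front of the work surface, level with it; the furniture and walls round the work are solid. World frame = base frame: x ahead of the robot, y to its left, z up, the work surface at z = 0. Lengths are in m, angles in rad, forces in N, time in s.
With the tool pointing down it reaches from about 0.4 to 0.85 m from the base axis. Payload 4.5 kg.
Tool frame: the origin (TCP) lies at the very end of the fingers, on their centre line; the grasp point (between the pads) lies 19 mm behind it; z points along the fingers, y is the direction in which the jaws open and shut (so a half turn about z gives the same grasp; the last joint's range is limited). The gripper opens to 85 mm and grips with 20 to 120 N. Pads are 22 mm wide; open, the fingers measure 114 mm over their backs; the gripper's body (76 mm by 85 mm) begins 54 mm behind the grasp point. The pads swing forward as they close: fully open they stand 13 mm farther back than shut.
Start: joints at [-1.26, 0.689, -0.195, 1.565, 0.157, 0.902, -0.215], TCP at [0.171, 0.601, 0.231] pointing down, gripper open.
Joint ranges: [-3.01, 3.01], [-0.46, 2.08], [-1.47, 1.51], [0.13, 2.56], [-1, 4.14], [0.04, 2.09], [-2.66, 2.66]. Speed limits (rad/s): [2.57, 2.57, 3.14, 3.14, 3.14, 3.14, 3.14].

## Interface

Orientations are given as a unit quaternion [w, x, y, z].
In Python, from workcell import bot gives the robot as it stands.
- The arm moves only by the tool jog_arm, never from a script. Its argument "plan" is a list that holds one entry, the list of rows, each a list of 5 numbers: the finger opening in m, from 0 to 0.0854, then the shift along the tool's x, y, z in m, then the turn about the tool's z in rad. A call has 1 to 5 rows; each row shifts and turns the pose as measured when the row begins, along the tool's axes as they then stand; what a row does not reach is not made up. A row lasts 1/12 s, in which the tool goes at most 41.7 mm and 7.16 degrees, less where a joint would pass 70% of its speed; a pose out of reach is approached as far as the arm can. A call is refused whole if a number of a shift passes 0.0417 or a number of a turn 0.125, either way. A call with a gripper value outside its range is refused whole. The fingers move at their own pace and stop on an object; "newtons" is the grip in N (left out, the last holds). Time passes only in rows, so rows that do not move let the fingers close. It gives the time, the measured TCP pose, the force and the opening at its end, in the units of the state.
- bot.get_state(): the state, without advancing time (a new reading comes with each control period).
- bot.camera(name): name is "scene" or "top" or "wrist"; returns a dict with "color" (480x640x3 uint8, blue, green, red), "fx", "fy", "cx", "cy" (pixels), "dist_coeffs" ([k1, k2, p1, p2, k3] as OpenCV has them; the pictures are not rectified), "R" (3x3) and "t" (3): a world point X has camera coordinates R X + t; the wrist camera has in their place "tool_from_camera" (4x4, takes a point from camera to tool coordinates, whose origin is the TCP and whose axes are the flange's). Camera axes: x right, y down, z forward; pixel columns grow to the right and rows downward; lengths in m; the calibration is good to about 2 mm. A picture is of the moment at which its call begins: read the wrist's pose just before it. There is no depth.
- bot.close_job(): hands the job in, once; it reports no verdict.
Trained networks look in a picture, given as the dict that the camera call returned (one of the last four; its "shot" number tells which), for a name from the list of things; names that differ only in an ending like _2 or _b are one class to them, and where a whole thing is asked for, a point or a joint stands for the part that bears it (a point fixed in the world has none). Each returns a list of dicts, best first, with "conf" (0 to 1); they miss things now and then, are a little off and sometimes report something else, mostly with a low value. They report only what shows in the picture. A call takes as long as a camera call.
- bot.find_in(thing, picture): "at" ([column, row] in pixels, amid what is visible of it).
The state is a dict: "t": time; "qpos": joint angles; "joint_vel": joint speeds; "effort": joint torques, N m; "ee_pos": TCP position; "eef_rot": TCP orientation; "ft_force": force on the tool from outside, world axes, zero at the start; "ft_torque": the same for the moment, N m; "grip_width": finger opening in m.
Only numpy, scipy, OpenCV 4.12 (cv2) and the standard library are available. Lean on these libraries where they do the work, as an engineer would, in place of code of your own. Each camera call takes 0.05 s, during which the arm holds its last target. There are 200 camera calls.

## Working session

There is one attempt and no reset: what is moved stays moved. The work goes in short steps, Python scripts to look and compute and a tool call to move; the robot and the scene stay as the last step left them, time stands still between calls to the robot, and variables do not carry over. Pictures are saved under pics/ and viewed, on a budget of 14 in all, crops included, one or two more only if the job needs it, and the job is handed in when it is done.

Besides the shell and the picture viewer there is one more tool, called as name(argument=value, ...), one argument or row to a line, values as JSON. jog_arm: Moves the arm, as the interface text tells. Its arguments: {"type":"object","properties":{"plan":{"type":"array","items":{"type":"array","items":{"type":"array","items":{"type":"number"}}}},"newtons":{"type":"number"}},"required":["plan"]}

```bash
ls; mkdir -p pics
cat > h.py <<'E'
import numpy as np, cv2
from workcell import bot
from scipy.spatial.transform import Rotation as Ro
W=['weight_500','weight_200','weight_100','weight_50','pocket_500','pocket_200','pocket_100','pocket_50','bushing_large','bushing_small']
def pose():
    s=bot.get_state(); q=s['eef_rot']; T=np.eye(4)
    T[:3,:3]=Ro.from_quat([q[1],q[2],q[3],q[0]]).as_matrix(); T[:3,3]=s['ee_pos']; return s,T
def ray(c,px,T=None):
    K=np.array([[c['fx'],0,c['cx']],[0,c['fy'],c['cy']],[0,0,1]])
    u=cv2.undistortPoints(np.array([[px]],float),K,np.array(c['dist_coeffs'],float))[0,0]
    d=np.array([u[0],u[1],1.])
    if 'R' in c:
        R=np.array(c['R']);t=np.array(c['t']); return -R.T@t, R.T@d
    M=T@np.array(c['tool_from_camera']); return M[:3,3],M[:3,:3]@d
def onz(c,px,z,T=None):
    o,d=ray(c,px,T); return o+d*(z-o[2])/d[2]
E
python3 - <<'E'
from h import *
s,T=pose(); print(s['t'],s['ee_pos'],s['eef_rot'],s['grip_width']);print(T.round(3))
for n in ['scene','top']:
    c=bot.camera(n); cv2.imwrite(f'pics/{n}0.png',c['color'])
    print(n,onz(c,[320,240],0).round(3),(-np.array(c['R']).T@np.array(c['t'])).round(3))
    for w in W:
        for r in bot.find_in(w,c)[:3]: print(w,np.round(r['at'],1),round(r['conf'],2),onz(c,r['at'],.025)[:2].round(3))
E
```

```text
pics
0.0 [0.17065083 0.6005479  0.23046109] [-6.75283241e-05  1.37916161e-01  9.90443448e-01 -9.51047407e-04] 0.08551311449922279
[[-0.962  0.273 -0.     0.171]
 [ 0.273  0.962 -0.002  0.601]
 [-0.    -0.002 -1.     0.23 ]
 [ 0.     0.     0.     1.   ]]
scene [0.568 0.018 0.   ] [-0.086 -0.583  0.529]
weight_500 [309.4 270.8] 0.76 [ 0.441 -0.072]
weight_500 [359.3 293.7] 0.75 [ 0.449 -0.184]
weight_500 [350.6 249.1] 0.73 [ 0.552 -0.08 ]
weight_200 [309.4 270.8] 0.76 [ 0.441 -0.072]
weight_200 [359.3 293.7] 0.75 [ 0.449 -0.184]
weight_200 [350.6 249.1] 0.73 [ 0.552 -0.08 ]
weight_100 [309.4 270.8] 0.76 [ 0.441 -0.072]
weight_100 [359.3 293.7] 0.75 [ 0.449 -0.184]
weight_100 [350.6 249.1] 0.73 [ 0.552 -0.08 ]
weight_50 [309.4 270.8] 0.76 [ 0.441 -0.072]
weight_50 [359.3 293.7] 0.75 [ 0.449 -0.184]
weight_50 [350.6 249.1] 0.73 [ 0.552 -0.08 ]
pocket_500 [226.  215.3] 0.92 [0.473 0.219]
pocket_500 [277.4 209.7] 0.74 [0.571 0.154]
pocket_500 [244.  200.1] 0.66 [0.551 0.25 ]
pocket_200 [226.  215.3] 0.92 [0.473 0.219]
pocket_200 [277.4 209.7] 0.74 [0.571 0.154]
pocket_200 [244.  200.1] 0.
[... 934 characters left out ...]
6.5 219. ] 0.9 [0.571 0.162]
pocket_500 [203.1 234.9] 0.79 [0.541 0.244]
pocket_500 [257.3 261.8] 0.67 [0.489 0.139]
pocket_200 [246.5 219. ] 0.9 [0.571 0.162]
pocket_200 [203.1 234.9] 0.79 [0.541 0.244]
pocket_200 [257.3 261.8] 0.67 [0.489 0.139]
pocket_100 [246.5 219. ] 0.9 [0.571 0.162]
pocket_100 [203.1 234.9] 0.79 [0.541 0.244]
pocket_100 [257.3 261.8] 0.67 [0.489 0.139]
pocket_50 [246.5 219. ] 0.9 [0.571 0.162]
pocket_50 [203.1 234.9] 0.79 [0.541 0.244]
pocket_50 [257.3 261.8] 0.67 [0.489 0.139]
bushing_large [477.4 230.1] 0.71 [ 0.55  -0.278]
bushing_large [255.3 261.8] 0.41 [0.489 0.143]
bushing_small [483.5 284.6] 0.48 [ 0.447 -0.285]
bushing_small [428.1 283.3] 0.33 [ 0.449 -0.181]
```

Run:
```python
import cv2
a=cv2.imread('pics/top0.png')[180:330,160:560]
cv2.imwrite('pics/topcrop.png',cv2.resize(a,None,fx=2,fy=2,interpolation=cv2.INTER_CUBIC))
```

```text
(no output)
```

View pics/topcrop.png

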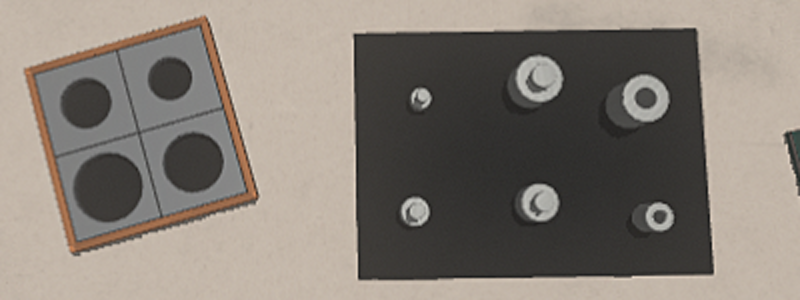

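View pics/scene0.png

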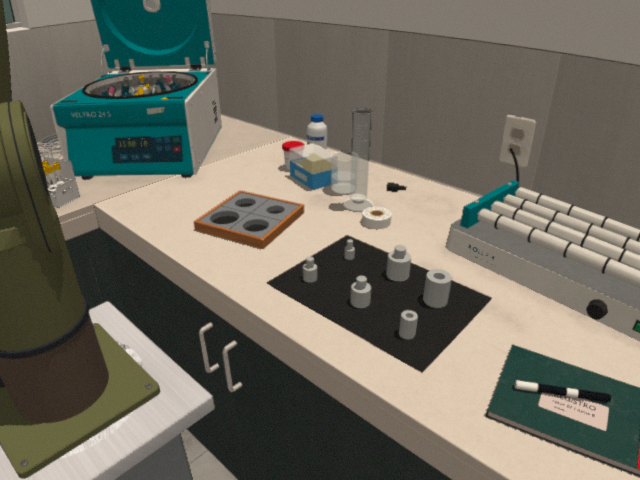

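```bash
cat > m.py <<'E'
from h import *
th=np.linspace(0,2*np.pi,48)
def circ(p,r,z): return np.c_[p[0]+r*np.cos(th),p[1]+r*np.sin(th),0*th+z]
def proj(c,P):
    K=np.array([[c['fx'],0,c['cx']],[0,c['fy'],c['cy']],[0,0,1]])
    return cv2.projectPoints(P,cv2.Rodrigues(np.array(c['R'],float))[0],np.array(c['t'],float),K,np.array(c['dist_coeffs'],float))[0][:,0]
D={'weight_500':(22,44,11,18),'weight_200':(17.5,34,9,18),'weight_100':(13.5,28,7.5,18),'weight_50':(10,22,6,18),'bushing_large':(22,54,0,0),'bushing_small':(13.5,40,0,0)}
def sil(c,p,n,z0=.003):
    R,H,r,h=np.array(D[n])/1e3; m=np.zeros((1920,2560),np.uint8)
    parts=[np.r_[circ(p,R,z0),circ(p,R,z0+H)]]
    if r: parts.append(np.r_[circ(p,r,z0+H+.004),circ(p,r,z0+H+h)])
    for P in parts: cv2.fillConvexPoly(m,cv2.convexHull((proj(c,P)*4).astype(np.int32)),1)
    q=cv2.moments(m,True); return np.array([q['m10']/q['m00'],q['m01']/q['m00']])/4,q['m00']/16
G={'weight_500':(.57,-.183),'weight_200':(.449,-.184),'weight_100':(.445,-.07),'weight_50':(.55,-.078),'bushing_large':(.555,-.272),'bushing_small':(.447,-.282)}
def fit(c,n,p0,lo=70):
    g=cv2.cvtColor(c['color'],cv2.COLOR_BGR2GRAY); p=np.array(p0,float)
    N,L,S,C=cv2.connectedComponentsWithStats((g>lo).astype(np.uint8))
    s,_=sil(c,p,n); ok=[i for i in range(1,N) if 30<S[i,4]<4000]
    i=min(ok,key=lambda i:np.hypot(*(C[i]-s)))
    for _ in range(4):
        s,a=sil(c,p,n); p+=(onz(c,C[i],.03)-onz(c,s,.03))[:2]
    return p,S[i,4],a
E
python3 - <<'E'
from m import *
for nm in ['top','scene']:
    c=bot.camera(nm)
    for n in G:
        p,A,a=fit(c,n,G[n]); print(nm,n,p.round(4),A,round(a))
    g=cv2.cvtColor(c['color'],cv2.COLOR_BGR2GRAY)
    N,L,S,C=cv2.connectedComponentsWithStats((g<75).astype(np.uint8))
    for i in range(1,N):
        q=onz(c,C[i],.022)
        if 100<S[i,4]<3000 and .42<q[0]<.65 and .05<q[1]<.33: print(nm,'dark',q[:2].round(4),S[i,4])
E
```

```text
top weight_500 [ 0.5687 -0.1831] 517 570
top weight_200 [ 0.4533 -0.1839] 307 359
top weight_100 [ 0.4457 -0.0674] 179 190
top weight_50 [ 0.5532 -0.0746] 97 111
top bushing_large [ 0.5486 -0.2782] 569 671
top bushing_small [ 0.4398 -0.2902] 227 279
top dark [0.572  0.1655] 348
top dark [0.5482 0.2458] 466
top dark [0.4917 0.1419] 680
top dark [0.4678 0.222 ] 896
scene weight_500 [ 0.4515 -0.1851] 554 897
scene weight_200 [ 0.4561 -0.1817] 554 571
scene weight_100 [ 0.4583 -0.1801] 554 373
scene weight_50 [ 0.4605 -0.1784] 554 230
scene bushing_large [ 0.4346 -0.2943] 456 1156
scene bushing_small [ 0.442  -0.2903] 456 486
scene dark [0.5479 0.2422] 107
scene dark [0.4554 0.1289] 714
scene dark [0.467  0.2184] 260
scene dark [0.4916 0.1381] 206
```

```bash
cat > go.py <<'E'
import sys; from h import *
# usage: go.py x y z [x y z ...]: chained tool-frame deltas in mm
s,T=pose(); p=T[:3,3]; a=np.array(sys.argv[1:],float).reshape(-1,3)
print('t',round(s['t'],2),'pos',p.round(4),'q',np.round(s['qpos'],2),'F',np.round(s['ft_force'],1),'w',round(s['grip_width'],4),'yaw',round(np.arctan2(T[1,1],T[0,1]),3),'tilt',np.round(T[:2,2],4))
for x in a: d=T[:3,:3].T@(x-p); print(x,'d mm',(d*1e3).round(1),'rows>=',round(np.linalg.norm(d)/.0417,1)); p=x
E
python3 go.py .45 .3 .2  .57 -.182 .16  .57 -.182 .05
```

```text
t 1.2 pos [0.1708 0.6012 0.2313] q [-1.26  0.69 -0.19  1.57  0.16  0.9  -0.22] F [-0.3 -0.  -0.2] w 0.0854 yaw 1.294 tilt [0.0001 0.0001]
[0.45 0.3  0.2 ] d mm [-350.9 -213.5   31.3] rows>= 9.9
[ 0.57  -0.182  0.16 ] d mm [-247.2 -430.9   40. ] rows>= 12.0
[ 0.57  -0.182  0.05 ] d mm [  0.  -0. 110.] rows>= 2.6
```

jog_arm(
  plan=[
    [[0.045, -0.034, -0.021, 0.003, 0], [0.045, -0.034, -0.021, 0.003, 0], [0.045, -0.034, -0.021, 0.003, 0], [0.045, -0.034, -0.021, 0.003, 0], [0.045, -0.034, -0.021, 0.003, 0]],
  ],
  newtons=60,
)

```text
t: 1.62
ee_pos: [0.2989, 0.4613, 0.215]
eef_rot: [-0.004, 0.127, 0.992, 0.006]
ft_force: [0.9, 0.6, 0.3]
grip_width: 0.0452
```

jog_arm(
  plan=[
    [[0.045, -0.034, -0.021, 0.003, 0], [0.045, -0.034, -0.021, 0.003, 0], [0.045, -0.034, -0.021, 0.003, 0], [0.045, -0.034, -0.021, 0.003, 0], [0.045, -0.034, -0.021, 0.003, 0]],
  ],
)

```text
t: 2.03
ee_pos: [0.4423, 0.3107, 0.1975]
eef_rot: [-0.003, 0.126, 0.992, 0.008]
ft_force: [1.1, 0.3, 0.8]
grip_width: 0.045
```

```bash
python3 go.py .45 .3 .2  .57 -.182 .16  .57 -.182 .05
```

```text
t 2.03 pos [0.4423 0.3107 0.1975] q [-0.53  0.63 -0.26  1.86  0.22  0.67  0.4 ] F [1.1 0.3 0.8] w 0.045 yaw 1.318 tilt [-0.0047  0.0158]
[0.45 0.3  0.2 ] d mm [-10.1  -8.4  -2.7] rows>= 0.3
[ 0.57  -0.182  0.16 ] d mm [-236.9 -437.2   31.8] rows>= 12.0
[ 0.57  -0.182  0.05 ] d mm [ -0.9  -1.6 110. ] rows>= 2.6
```

jog_arm(
  plan=[
    [[0.045, -0.019, -0.034, 0.002, 0], [0.045, -0.019, -0.034, 0.002, 0], [0.045, -0.019, -0.034, 0.002, 0], [0.045, -0.019, -0.034, 0.002, 0], [0.045, -0.019, -0.034, 0.002, 0]],
  ],
)

```text
t: 2.45
ee_pos: [0.4998, 0.1155, 0.1839]
eef_rot: [0.0, 0.127, 0.992, 0.011]
ft_force: [1.1, 0.2, 0.3]
grip_width: 0.0447
```

jog_arm(
  plan=[
    [[0.045, -0.019, -0.034, 0.002, 0], [0.045, -0.019, -0.034, 0.002, 0], [0.045, -0.019, -0.034, 0.002, 0], [0.045, -0.019, -0.034, 0.002, 0], [0.045, 0, 0, 0, 0]],
  ],
)

```text
t: 2.87
ee_pos: [0.5419, -0.0548, 0.1724]
eef_rot: [0.002, 0.134, 0.991, 0.007]
ft_force: [0.7, -1.2, -0.7]
grip_width: 0.0451
```

```bash
python3 go.py .57 -.182 .16  .57 -.182 .05
```

```text
t 2.87 pos [ 0.5419 -0.0548  0.1724] q [ 0.22  0.68 -0.32  1.87  0.31  0.64  1.02] F [ 0.7 -1.2 -0.7] w 0.0451 yaw 1.301 tilt [0.0066 0.0138]
[ 0.57  -0.182  0.16 ] d mm [ -60.9 -115.3   10.8] rows>= 3.1
[ 0.57  -0.182  0.05 ] d mm [  0.3  -1.7 110. ] rows>= 2.6
```

jog_arm(
  plan=[
    [[0.045, -0.015, -0.028, 0.002, 0], [0.045, -0.015, -0.028, 0.002, 0], [0.045, -0.015, -0.028, 0.002, 0], [0.045, -0.015, -0.028, 0.002, 0], [0.045, 0, 0, 0, 0]],
  ],
)

```text
t: 3.28
ee_pos: [0.5716, -0.1848, 0.1625]
eef_rot: [0.004, 0.136, 0.991, 0.007]
ft_force: [0.4, -1.4, -1.1]
grip_width: 0.0449
```

```bash
python3 go.py .57 -.182 .16  .57 -.182 .05
python3 - <<'E'
from h import *
s,T=pose(); c=bot.camera('wrist'); cv2.imwrite('pics/w1.png',c['color'])
for r in bot.find_in('weight_500',c)[:3]: print(r['at'],r['conf'],onz(c,r['at'],.04,T))
E
```

```text
t 3.28 pos [ 0.5716 -0.1848  0.1625] q [ 0.44  0.76 -0.34  1.71  0.33  0.73  1.24] F [ 0.4 -1.4 -1.1] w 0.0449 yaw 1.297 tilt [0.0091 0.0126]
[ 0.57  -0.182  0.16 ] d mm [2.3 2.2 2.6] rows>= 0.1
[ 0.57  -0.182  0.05 ] d mm [  0.6  -1.6 110. ] rows>= 2.6
[324.3, 222.2] 0.86 [ 0.56980794 -0.18193884  0.04      ]
[443.1, 1.2] 0.86 [ 0.46009582 -0.07956004  0.04      ]
[465.0, 156.5] 0.76 [ 0.55193263 -0.08078506  0.04      ]
```

View pics/w1.png

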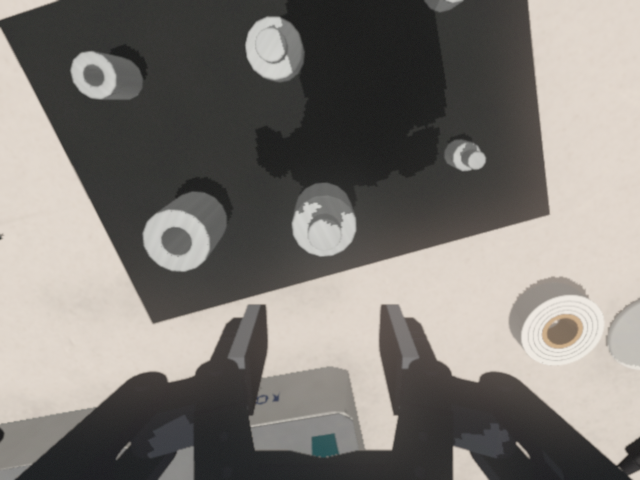

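jog_arm(
  plan=[
    [[0.045, 0.001, 0, 0.035, 0], [0.045, 0.001, 0, 0.035, 0], [0.045, 0.001, 0, 0.03, 0], [0.045, 0, 0, 0, 0]],
  ],
)

```text
t: 3.72
ee_pos: [0.575, -0.168, 0.0645]
eef_rot: [0.009, 0.13, 0.991, 0.012]
ft_force: [-0.2, 0.0, 0.9]
grip_width: 0.0451
```

```bash
python3 go.py .57 -.182 .05
```

```text
t 3.72 pos [ 0.575  -0.168   0.0645] q [ 0.38  0.89 -0.28  1.78  0.4   0.51  1.17] F [-0.2  0.   0.9] w 0.0451 yaw 1.31 tilt [0.0211 0.021 ]
[ 0.57  -0.182  0.05 ] d mm [  1.5 -15.2  14.1] rows>= 0.5
```

jog_arm(
  plan=[
    [[0.045, 0, 0, -0.015, 0], [0.045, 0.001, -0.008, 0, 0], [0.045, 0.001, -0.007, 0, 0], [0.045, 0, 0, 0, 0]],
  ],
)

```text
t: 4.05
ee_pos: [0.5691, -0.1763, 0.0815]
eef_rot: [0.008, 0.126, 0.992, 0.014]
ft_force: [-1.3, -0.0, 0.5]
grip_width: 0.0452
```

```bash
python3 go.py .57 -.182 .05
```

```text
t 4.05 pos [ 0.5691 -0.1763  0.0815] q [ 0.41  0.87 -0.3   1.78  0.39  0.54  1.2 ] F [-1.3 -0.   0.5] w 0.0452 yaw 1.319 tilt [0.0201 0.0248]
[ 0.57  -0.182  0.05 ] d mm [-1.9 -6.2 31.4] rows>= 0.8
```

jog_arm(
  plan=[
    [[0.045, -0.001, -0.003, 0.01, 0], [0.045, 0, -0.003, 0.01, 0], [0.045, 0, 0, 0.005, 0], [0.045, 0, 0, 0, 0]],
  ],
)

```text
t: 4.38
ee_pos: [0.5695, -0.183, 0.0556]
eef_rot: [0.01, 0.126, 0.992, 0.013]
ft_force: [-0.1, 0.3, -0.7]
grip_width: 0.0453
```

```bash
python3 go.py .57 -.182 .05
```

```text
t 4.38 pos [ 0.5695 -0.183   0.0556] q [ 0.41  0.91 -0.28  1.78  0.41  0.49  1.19] F [-0.1  0.3 -0.7] w 0.0453 yaw 1.318 tilt [0.0229 0.0242]
[ 0.57  -0.182  0.05 ] d mm [-0.1  1.   5.6] rows>= 0.1
```

jog_arm(
  plan=[
    [[0.045, 0, 0.001, 0.005, 0], [0.03, 0, 0, 0, 0], [0.015, 0, 0, 0, 0], [0.01, 0, 0, 0, 0], [0.01, 0, 0, 0, 0]],
  ],
  newtons=60,
)

```text
t: 4.8
ee_pos: [0.5692, -0.1815, 0.049]
eef_rot: [0.009, 0.126, 0.992, 0.014]
ft_force: [-0.0, 0.3, -2.4]
grip_width: 0.0193
```

jog_arm(
  plan=[
    [[0.01, 0, 0, 0, 0], [0.01, 0, 0, -0.006, 0], [0.01, 0, 0, -0.012, 0], [0.01, 0, 0, 0, 0]],
  ],
)

```text
t: 5.13
ee_pos: [0.5672, -0.1814, 0.0668]
eef_rot: [0.007, 0.126, 0.992, 0.014]
ft_force: [0.7, -0.3, -4.5]
grip_width: 0.019
```

```bash
python3 go.py .57 -.182 .12 .4678 .222 .12 .4678 .222 .056
```

```text
t 5.13 pos [ 0.5672 -0.1814  0.0668] q [ 0.41  0.89 -0.29  1.78  0.4   0.52  1.2 ] F [ 0.7 -0.3 -4.5] w 0.019 yaw 1.319 tilt [0.0165 0.0257]
[ 0.57  -0.182  0.12 ] d mm [ -3.4   1.6 -53.1] rows>= 1.3
[0.4678 0.222  0.12  ] d mm [199.9 365.5   8.7] rows>= 10.0
[0.4678 0.222  0.056 ] d mm [ 0.6 -1.9 64. ] rows>= 1.5
```

jog_arm(
  plan=[
    [[0.01, 0, 0, -0.02, 0], [0.01, 0, 0, -0.02, 0], [0.01, 0, 0, -0.018, 0], [0.01, 0, 0, 0, 0]],
  ],
)

```text
t: 5.47
ee_pos: [0.5644, -0.1823, 0.1267]
eef_rot: [0.005, 0.126, 0.992, 0.014]
ft_force: [1.9, 0.5, -4.4]
grip_width: 0.0193
```

jog_arm(
  plan=[
    [[0.01, 0.013, 0.024, 0, 0], [0.01, 0.013, 0.024, 0, 0], [0.01, 0.013, 0.024, 0, 0], [0.01, 0.013, 0.024, 0, 0], [0.01, 0.013, 0.024, 0, 0]],
  ],
)

```text
t: 5.88
ee_pos: [0.5316, -0.057, 0.1274]
eef_rot: [0.007, 0.134, 0.991, 0.011]
ft_force: [0.6, 1.2, -5.0]
grip_width: 0.0191
```

jog_arm(
  plan=[
    [[0.01, 0.013, 0.024, 0, 0], [0.01, 0.013, 0.024, 0, 0], [0.01, 0.013, 0.024, 0, 0], [0.01, 0.013, 0.024, 0, 0], [0.01, 0.013, 0.024, 0, 0]],
  ],
)

```text
t: 6.3
ee_pos: [0.4966, 0.0819, 0.1265]
eef_rot: [0.005, 0.135, 0.991, 0.011]
ft_force: [1.1, 1.0, -5.0]
grip_width: 0.0192
```

```bash
python3 go.py .4678 .222 .12 .4678 .222 .056
```

```text
t 6.3 pos [0.4966 0.0819 0.1265] q [-0.11  0.7  -0.21  2.04  0.31  0.41  0.74] F [ 1.1  1.  -5. ] w 0.0192 yaw 1.3 tilt [0.013 0.02 ]
[0.4678 0.222  0.12  ] d mm [ 65.3 127.1   8.9] rows>= 3.4
[0.4678 0.222  0.056 ] d mm [ 0.5 -1.5 64. ] rows>= 1.5
```

jog_arm(
  plan=[
    [[0.01, 0.013, 0.025, 0.001, 0], [0.01, 0.013, 0.025, 0.001, 0], [0.01, 0.013, 0.025, 0.001, 0], [0.01, 0.013, 0.025, 0.001, 0], [0.01, 0.01, 0.02, 0.001, 0]],
  ],
)

```text
t: 6.72
ee_pos: [0.4645, 0.2222, 0.1209]
eef_rot: [0.003, 0.134, 0.991, 0.011]
ft_force: [0.7, 0.4, -4.5]
grip_width: 0.019
```

jog_arm(
  plan=[
    [[0.01, 0, 0, 0, 0], [0.01, 0, 0, 0, 0]],
  ],
)

```text
t: 6.88
ee_pos: [0.4618, 0.2309, 0.1199]
eef_rot: [0.003, 0.128, 0.992, 0.014]
ft_force: [0.5, -1.4, -4.5]
grip_width: 0.0193
```

```bash
python3 go.py .4678 .222 .12 .4678 .222 .056
python3 - <<'E'
from h import *
c=bot.camera('scene'); a=c['color'][130:290,150:400]; b=bot.camera('top')['color'][180:330,170:370]
cv2.imwrite('pics/s2.png',np.hstack([cv2.resize(a,(500,320),interpolation=cv2.INTER_CUBIC)[:300],cv2.resize(b,(300,300)) if 0 else cv2.resize(b,(400,300))[:, :300]]))
E
```

```text
t 6.88 pos [0.4618 0.2309 0.1199] q [-0.43  0.72 -0.17  2.01  0.24  0.41  0.53] F [ 0.5 -1.4 -4.5] w 0.0193 yaw 1.314 tilt [0.0086 0.0271]
[0.4678 0.222  0.12  ] d mm [-8.1 -7.1 -0.3] rows>= 0.3
[0.4678 0.222  0.056 ] d mm [ 0.1 -1.8 64. ] rows>= 1.5
```

View pics/s2.png

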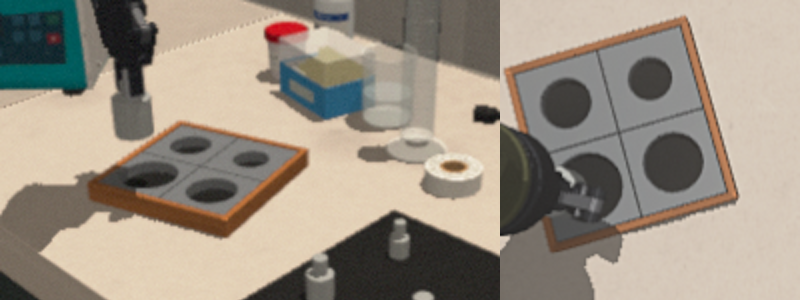

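jog_arm(
  plan=[
    [[0.01, -0.004, -0.004, 0, 0], [0.01, -0.004, -0.004, 0.01, 0], [0.01, 0, 0, 0.015, 0], [0.01, 0, 0, 0.01, 0], [0.01, 0, 0, 0, 0]],
  ],
)

```text
t: 7.4
ee_pos: [0.472, 0.2121, 0.0821]
eef_rot: [0.004, 0.134, 0.991, 0.012]
ft_force: [-1.5, -0.6, -4.3]
grip_width: 0.0189
```

```bash
python3 go.py .4678 .222 .12 .4678 .222 .054
```

```text
t 7.4 pos [0.472  0.2121 0.0821] q [-0.42  0.79 -0.14  2.03  0.27  0.32  0.53] F [-1.5 -0.6 -4.3] w 0.0189 yaw 1.302 tilt [0.0111 0.023 ]
[0.4678 0.222  0.12  ] d mm [  6.5   9.4 -37.7] rows>= 0.9
[0.4678 0.222  0.054 ] d mm [ 0.3 -1.7 66. ] rows>= 1.6
```

jog_arm(
  plan=[
    [[0.01, 0.003, 0.003, 0, 0], [0.01, 0.003, 0.003, 0, 0], [0.01, 0.001, 0.002, 0, 0], [0.01, 0, 0, 0, 0], [0.01, 0, 0, 0, 0]],
  ],
)

```text
t: 7.82
ee_pos: [0.4682, 0.2188, 0.0821]
eef_rot: [0.004, 0.137, 0.991, 0.011]
ft_force: [-0.1, 0.5, -4.6]
grip_width: 0.0193
```

```bash
python3 go.py .4678 .222 .054
```

```text
t 7.82 pos [0.4682 0.2188 0.0821] q [-0.44  0.79 -0.13  2.03  0.26  0.32  0.52] F [-0.1  0.5 -4.6] w 0.0193 yaw 1.296 tilt [0.0111 0.021 ]
[0.4678 0.222  0.054 ] d mm [ 1.4  2.3 28.2] rows>= 0.7
```

jog_arm(
  plan=[
    [[0.01, 0, 0.001, 0.008, 0], [0.01, 0.001, 0.001, 0.008, 0], [0.01, 0, 0, 0.006, 0], [0.01, 0, 0, 0.004, 0], [0.01, 0, 0, 0, 0]],
  ],
)

```text
t: 8.23
ee_pos: [0.4688, 0.223, 0.0543]
eef_rot: [0.005, 0.136, 0.991, 0.012]
ft_force: [0.1, 0.7, -4.7]
grip_width: 0.0187
```

```bash
python3 go.py .4678 .222 .054
```

```text
t 8.23 pos [0.4688 0.223  0.0543] q [-0.46  0.84 -0.11  2.03  0.27  0.25  0.5 ] F [ 0.1  0.7 -4.7] w 0.0187 yaw 1.297 tilt [0.0133 0.0227]
[0.4678 0.222  0.054 ] d mm [ 0.7 -1.2  0.3] rows>= 0.0
```

Release, then lift straight up.

jog_arm(
  plan=[
    [[0.01, 0, 0, 0.001, 0], [0.025, 0, 0, 0, 0], [0.045, 0, 0, 0, 0], [0.045, 0, 0, 0, 0], [0.045, 0, 0, 0, 0]],
  ],
)

```text
t: 8.65
ee_pos: [0.4701, 0.2237, 0.0541]
eef_rot: [0.006, 0.136, 0.991, 0.013]
ft_force: [0.2, 0.2, 0.3]
grip_width: 0.0448
```

jog_arm(
  plan=[
    [[0.045, 0, 0, -0.01, 0], [0.045, 0, 0, -0.015, 0], [0.045, 0, 0, -0.02, 0], [0.045, 0, 0, -0.01, 0], [0.045, 0, 0, 0, 0]],
  ],
)

```text
t: 9.07
ee_pos: [0.4698, 0.2223, 0.1144]
eef_rot: [0.007, 0.136, 0.991, 0.013]
ft_force: [0.3, 0.2, -0.1]
grip_width: 0.0452
```

```bash
python3 go.py .4533 -.183 .11
python3 - <<'E'
from m import *
s,T=pose(); c=bot.camera('wrist'); cv2.imwrite('pics/w3.png',c['color'])
for r in bot.find_in('weight_500',c)[:2]: print(r['at'],r['conf'],onz(c,r['at'],.035,T))
E
```

```text
t 9.07 pos [0.4698 0.2223 0.1144] q [-0.43  0.73 -0.16  2.01  0.25  0.39  0.52] F [ 0.3  0.2 -0.1] w 0.0452 yaw 1.297 tilt [0.018  0.0246]
[ 0.4533 -0.183   0.11  ] d mm [ -93.7 -394.7   -5.9] rows>= 9.7
[316.2, 250.1] 0.58 [0.47126251 0.21961974 0.035     ]
```

View pics/w3.png

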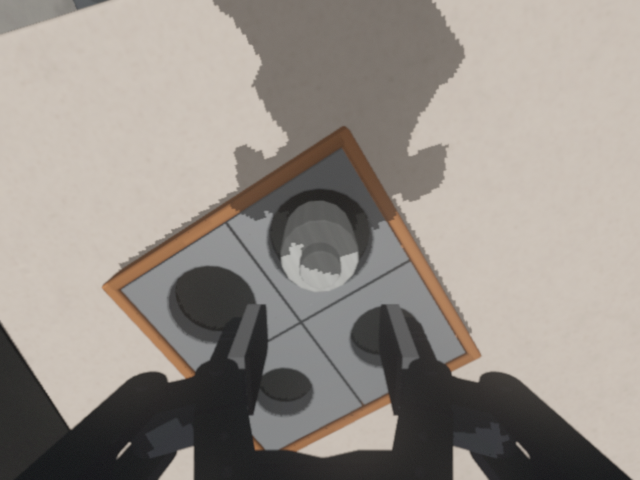

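jog_arm(
  plan=[
    [[0.045, -0.007, -0.03, 0, 0], [0.045, -0.007, -0.03, 0, 0], [0.045, -0.007, -0.03, 0, 0], [0.045, -0.007, -0.03, 0, 0], [0.045, -0.007, -0.03, 0, 0]],
  ],
)

```text
t: 9.58
ee_pos: [0.4632, 0.0747, 0.1064]
eef_rot: [0.007, 0.128, 0.992, 0.018]
ft_force: [0.1, -0.3, -0.3]
grip_width: 0.0453
```

jog_arm(
  plan=[
    [[0.045, -0.007, -0.03, 0, 0], [0.045, -0.007, -0.03, 0, 0], [0.045, -0.007, -0.03, 0, 0], [0.045, -0.007, -0.03, 0, 0], [0.045, -0.007, -0.03, 0, 0]],
  ],
)

```text
t: 10.0
ee_pos: [0.4559, -0.086, 0.0977]
eef_rot: [0.004, 0.126, 0.992, 0.018]
ft_force: [0.7, 0.2, -0.3]
grip_width: 0.0448
```

jog_arm(
  plan=[
    [[0.045, -0.007, -0.03, 0, 0], [0.045, -0.005, -0.02, 0, 0], [0.045, -0.003, -0.01, 0, 0], [0.045, 0, 0, 0, 0], [0.045, 0, 0, 0, 0]],
  ],
)

```text
t: 10.42
ee_pos: [0.4505, -0.1602, 0.0916]
eef_rot: [-0.0, 0.134, 0.991, 0.016]
ft_force: [-0.1, -0.6, -1.1]
grip_width: 0.0449
```

```bash
python3 go.py .4533 -.183 .11 .4533 -.183 .04
python3 - <<'E'
from m import *
s,T=pose(); c=bot.camera('wrist')
for r in bot.find_in('weight_200',c)[:3]: print(r['at'],r['conf'],onz(c,r['at'],.03,T))
E
```

```text
t 10.42 pos [ 0.4505 -0.1602  0.0916] q [ 0.43  0.76 -0.27  2.11  0.49  0.33  1.07] F [-0.1 -0.6 -1.1] w 0.0449 yaw 1.302 tilt [0.0039 0.0311]
[ 0.4533 -0.183   0.11  ] d mm [ -8.6 -20.7 -19.1] rows>= 0.7
[ 0.4533 -0.183   0.04  ] d mm [-0.3 -2.2 70. ] rows>= 1.7
[285.4, 276.6] 0.94 [ 0.45480026 -0.1816408   0.03      ]
[481.8, 207.1] 0.72 [ 0.44545732 -0.06934447  0.03      ]
[485.1, 359.0] 0.67 [ 0.54129787 -0.08111883  0.03      ]
```

jog_arm(
  plan=[
    [[0.045, -0.004, -0.01, 0, 0], [0.045, -0.003, -0.008, 0.005, 0], [0.045, -0.001, -0.003, 0.01, 0], [0.045, 0, 0, 0.005, 0], [0.045, 0, 0, 0, 0]],
  ],
)

```text
t: 10.93
ee_pos: [0.4548, -0.1782, 0.0692]
eef_rot: [0.0, 0.129, 0.992, 0.017]
ft_force: [-0.5, 0.3, -0.0]
grip_width: 0.0449
```

```bash
python3 go.py .454 -.1825 .04
```

```text
t 10.93 pos [ 0.4548 -0.1782  0.0692] q [ 0.46  0.81 -0.25  2.09  0.52  0.3   1.09] F [-0.5  0.3 -0. ] w 0.0449 yaw 1.312 tilt [0.005  0.0332]
[ 0.454  -0.1825  0.04  ] d mm [-0.4 -5.3 29. ] rows>= 0.7
```

jog_arm(
  plan=[
    [[0.045, 0, -0.003, 0.008, 0], [0.045, 0, -0.002, 0.008, 0], [0.045, 0, 0, 0.008, 0], [0.045, 0, 0, 0.004, 0], [0.045, 0, 0, 0, 0]],
  ],
)

```text
t: 11.35
ee_pos: [0.453, -0.1811, 0.037]
eef_rot: [-0.001, 0.128, 0.992, 0.017]
ft_force: [-0.2, 0.7, 0.3]
grip_width: 0.0447
```

```bash
python3 go.py .454 -.1825 .04
```

```text
t 11.35 pos [ 0.453  -0.1811  0.037 ] q [ 0.43  0.87 -0.2   2.09  0.55  0.22  1.08] F [-0.2  0.7  0.3] w 0.0447 yaw 1.314 tilt [0.0031 0.0343]
[ 0.454  -0.1825  0.04  ] d mm [-1.3 -1.  -3. ] rows>= 0.1
```

jog_arm(
  plan=[
    [[0.045, -0.001, -0.001, -0.003, 0], [0.045, 0, 0, 0, 0], [0.03, 0, 0, 0, 0], [0.01, 0, 0, 0, 0], [0.005, 0, 0, 0, 0]],
  ],
)

```text
t: 11.77
ee_pos: [0.4541, -0.1821, 0.0406]
eef_rot: [-0.0, 0.127, 0.992, 0.017]
ft_force: [-0.6, -0.8, -0.7]
grip_width: 0.0156
```

jog_arm(
  plan=[
    [[0.005, 0, 0, 0, 0], [0.005, 0, 0, 0, 0], [0.005, 0, 0, -0.006, 0], [0.005, 0, 0, -0.012, 0], [0.005, 0, 0, 0, 0]],
  ],
)

```text
t: 12.18
ee_pos: [0.4533, -0.1827, 0.0593]
eef_rot: [-0.001, 0.127, 0.992, 0.017]
ft_force: [-0.9, -0.1, -1.8]
grip_width: 0.0154
```

```bash
python3 go.py .454 -.1825 .105 .4917 .1415 .105
```

```text
t 12.18 pos [ 0.4533 -0.1827  0.0593] q [ 0.46  0.83 -0.24  2.09  0.53  0.29  1.09] F [-0.9 -0.1 -1.8] w 0.0154 yaw 1.315 tilt [0.0017 0.0346]
[ 0.454  -0.1825  0.105 ] d mm [ -0.3   2.  -45.6] rows>= 1.1
[0.4917 0.1415 0.105 ] d mm [ 45.4 322.8  11.3] rows>= 7.8
```

jog_arm(
  plan=[
    [[0.005, 0, 0, -0.015, 0], [0.005, 0, 0, -0.02, 0], [0.005, 0, 0, -0.02, 0], [0.005, 0, 0, 0, 0]],
  ],
)

```text
t: 12.52
ee_pos: [0.4521, -0.1844, 0.1155]
eef_rot: [-0.003, 0.127, 0.992, 0.018]
ft_force: [0.2, 0.0, -1.8]
grip_width: 0.015
```

jog_arm(
  plan=[
    [[0.005, 0.003, 0.025, 0.001, 0], [0.005, 0.003, 0.025, 0.001, 0], [0.005, 0.003, 0.025, 0.001, 0], [0.005, 0.003, 0.025, 0.001, 0], [0.005, 0.003, 0.025, 0.001, 0]],
  ],
)

```text
t: 12.93
ee_pos: [0.4686, -0.0652, 0.1127]
eef_rot: [-0.002, 0.137, 0.991, 0.014]
ft_force: [0.3, 0.0, -1.8]
grip_width: 0.015
```

jog_arm(
  plan=[
    [[0.005, 0.003, 0.025, 0.001, 0], [0.005, 0.003, 0.025, 0.001, 0], [0.005, 0.003, 0.025, 0.001, 0], [0.005, 0.003, 0.025, 0.001, 0], [0.005, 0.003, 0.025, 0.001, 0]],
  ],
)

```text
t: 13.35
ee_pos: [0.4862, 0.0648, 0.1075]
eef_rot: [-0.005, 0.137, 0.99, 0.013]
ft_force: [0.3, -0.7, -1.4]
grip_width: 0.015
```

jog_arm(
  plan=[
    [[0.005, 0.003, 0.02, 0.001, 0], [0.005, 0.003, 0.012, 0, 0], [0.005, 0, 0.005, 0, 0], [0.005, 0, 0, 0, 0], [0.005, 0, 0, 0, 0]],
  ],
)

```text
t: 13.77
ee_pos: [0.4897, 0.1119, 0.1044]
eef_rot: [-0.005, 0.131, 0.991, 0.015]
ft_force: [0.5, -0.5, -2.5]
grip_width: 0.0153
```

```bash
python3 go.py .4917 .1415 .105 .4917 .1415 .0455
```

```text
t 13.77 pos [0.4897 0.1119 0.1044] q [-0.15  0.75 -0.23  2.04  0.34  0.38  0.66] F [ 0.5 -0.5 -2.5] w 0.0153 yaw 1.307 tilt [-0.0069  0.0318]
[0.4917 0.1415 0.105 ] d mm [ 5.8 29.1  0.3] rows>= 0.7
[0.4917 0.1415 0.0455] d mm [-0.9 -1.7 59.5] rows>= 1.4
```

jog_arm(
  plan=[
    [[0.005, 0.002, 0.01, 0, 0], [0.005, 0.002, 0.01, 0, 0], [0.005, 0.001, 0.006, 0.005, 0], [0.005, 0, 0.002, 0.01, 0], [0.005, 0, 0, 0, 0]],
  ],
)

```text
t: 14.18
ee_pos: [0.4925, 0.1387, 0.0886]
eef_rot: [-0.006, 0.135, 0.991, 0.014]
ft_force: [-0.2, 0.4, -3.0]
grip_width: 0.0155
```

```bash
python3 go.py .4917 .1415 .0455
```

```text
t 14.18 pos [0.4925 0.1387 0.0886] q [-0.22  0.78 -0.21  2.02  0.34  0.36  0.62] F [-0.2  0.4 -3. ] w 0.0155 yaw 1.301 tilt [-0.0072  0.0293]
[0.4917 0.1415 0.0455] d mm [ 0.9  1.4 43.2] rows>= 1.0
```

jog_arm(
  plan=[
    [[0.005, 0, 0.001, 0.01, 0], [0.005, 0, 0, 0.01, 0], [0.005, 0, 0, 0.008, 0], [0.005, 0, 0, 0.006, 0], [0.005, 0, 0, 0, 0]],
  ],
)

```text
t: 14.6
ee_pos: [0.4918, 0.1394, 0.0496]
eef_rot: [-0.007, 0.135, 0.991, 0.013]
ft_force: [-0.1, 0.2, -1.9]
grip_width: 0.0152
```

```bash
python3 go.py .4917 .1415 .0455
```

```text
t 14.6 pos [0.4918 0.1394 0.0496] q [-0.25  0.85 -0.17  2.03  0.36  0.28  0.6 ] F [-0.1  0.2 -1.9] w 0.0152 yaw 1.299 tilt [-0.0094  0.0272]
[0.4917 0.1415 0.0455] d mm [0.6 1.9 4.2] rows>= 0.1
```

jog_arm(
  plan=[
    [[0.005, 0, 0.002, 0.004, 0], [0.005, 0, 0, 0, 0], [0.02, 0, 0, 0, 0], [0.045, 0, 0, 0, 0], [0.045, 0, 0, 0, 0]],
  ],
)

```text
t: 15.02
ee_pos: [0.4928, 0.1413, 0.0454]
eef_rot: [-0.006, 0.136, 0.991, 0.013]
ft_force: [0.0, -0.5, -0.1]
grip_width: 0.0431
```

jog_arm(
  plan=[
    [[0.045, 0, 0, 0, 0], [0.045, 0, 0, -0.01, 0], [0.045, 0, 0, -0.02, 0], [0.045, 0, 0, -0.02, 0], [0.045, 0, 0, 0, 0]],
  ],
)

```text
t: 15.43
ee_pos: [0.4934, 0.1399, 0.0994]
eef_rot: [-0.006, 0.135, 0.991, 0.013]
ft_force: [0.1, -0.2, 0.6]
grip_width: 0.0449
```

```bash
python3 go.py .446 -.068 .09
python3 - <<'E'
from m import *
s,T=pose(); c=bot.camera('wrist'); cv2.imwrite('pics/w4.png',c['color'])
for r in bot.find_in('weight_200',c)[:3]: print(r['at'],r['conf'],onz(c,r['at'],.03,T))
E
```

```text
t 15.43 pos [0.4934 0.1399 0.0994] q [-0.21  0.76 -0.22  2.01  0.33  0.4   0.62] F [ 0.1 -0.2  0.6] w 0.0449 yaw 1.299 tilt [-0.0081  0.0269]
[ 0.446 -0.068  0.09 ] d mm [ -10.2 -213.2    4.1] rows>= 5.1
[35.0, 417.4] 0.77 [ 0.54827706 -0.06498537  0.03      ]
[458.8, 177.9] 0.62 [0.47088709 0.2235451  0.03      ]
[321.1, 254.6] 0.6 [0.49267878 0.14024177 0.03      ]
```

View pics/w4.png

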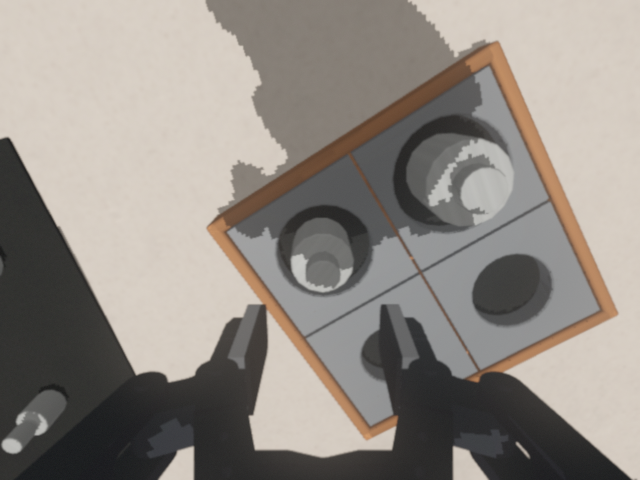

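jog_arm(
  plan=[
    [[0.045, -0.001, -0.025, 0, 0], [0.045, -0.001, -0.025, 0, 0], [0.045, -0.001, -0.025, 0, 0], [0.045, -0.001, -0.025, 0, 0], [0.045, -0.001, -0.025, 0, 0]],
  ],
)

```text
t: 15.95
ee_pos: [0.4644, 0.0226, 0.0926]
eef_rot: [-0.006, 0.129, 0.992, 0.016]
ft_force: [-0.1, -0.3, -0.2]
grip_width: 0.0451
```

jog_arm(
  plan=[
    [[0.045, -0.001, -0.025, 0, 0], [0.045, -0.001, -0.02, 0, 0], [0.045, 0, -0.01, 0, 0], [0.045, 0, 0, 0, 0], [0.045, 0, 0, 0, 0]],
  ],
)

```text
t: 16.37
ee_pos: [0.4471, -0.0394, 0.0885]
eef_rot: [-0.01, 0.133, 0.991, 0.014]
ft_force: [0.5, 0.7, 0.1]
grip_width: 0.0448
```

```bash
python3 go.py .446 -.068 .034
python3 - <<'E'
from m import *
s,T=pose(); c=bot.camera('wrist')
for r in bot.find_in('weight_100',c)[:3]: print(r['at'],r['conf'],onz(c,r['at'],.027,T))
E
```

```text
t 16.37 pos [ 0.4471 -0.0394  0.0885] q [ 0.14  0.75 -0.22  2.18  0.46  0.26  0.83] F [0.5 0.7 0.1] w 0.0448 yaw 1.304 tilt [-0.0164  0.0302]
[ 0.446 -0.068  0.034] d mm [ -7.7 -29.2  53.6] rows>= 1.5
[624.5, 250.0] 0.98 [0.48625017 0.12364877 0.027     ]
[312.5, 422.9] 0.85 [ 0.55077669 -0.0737628   0.027     ]
[277.0, 269.1] 0.67 [ 0.44455686 -0.06407075  0.027     ]
```

jog_arm(
  plan=[
    [[0.045, -0.002, -0.01, 0, 0], [0.045, -0.002, -0.01, 0, 0], [0.045, -0.001, -0.006, 0.005, 0], [0.045, 0, -0.002, 0.01, 0], [0.045, 0, 0, 0, 0]],
  ],
)

```text
t: 16.88
ee_pos: [0.4472, -0.065, 0.0723]
eef_rot: [-0.008, 0.128, 0.992, 0.015]
ft_force: [-0.3, -0.7, -0.1]
grip_width: 0.0446
```

```bash
python3 go.py .4455 -.067 .034
```

```text
t 16.88 pos [ 0.4472 -0.065   0.0723] q [ 0.19  0.79 -0.2   2.18  0.5   0.22  0.87] F [-0.3 -0.7 -0.1] w 0.0446 yaw 1.313 tilt [-0.012   0.0327]
[ 0.4455 -0.067   0.034 ] d mm [ 0.4 -3.5 38.2] rows>= 0.9
```

jog_arm(
  plan=[
    [[0.045, 0, -0.002, 0.01, 0], [0.045, 0, -0.001, 0.01, 0], [0.045, 0, 0, 0.008, 0], [0.045, 0, 0, 0.005, 0], [0.045, 0, 0, 0, 0]],
  ],
)

```text
t: 17.3
ee_pos: [0.4469, -0.0677, 0.0376]
eef_rot: [-0.007, 0.128, 0.992, 0.016]
ft_force: [-0.3, -0.3, -0.3]
grip_width: 0.0448
```

```bash
python3 go.py .4455 -.067 .034
```

```text
t 17.3 pos [ 0.4469 -0.0677  0.0376] q [ 0.15  0.86 -0.12  2.2   0.53  0.12  0.85] F [-0.3 -0.3 -0.3] w 0.0448 yaw 1.313 tilt [-0.0108  0.0328]
[ 0.4455 -0.067   0.034 ] d mm [1.5 0.2 3.6] rows>= 0.1
```

jog_arm(
  plan=[
    [[0.045, 0.001, 0, 0.003, 0], [0.045, 0, 0, 0, 0], [0.025, 0, 0, 0, 0], [0.005, 0, 0, 0, 0], [0, 0, 0, 0, 0]],
  ],
)

```text
t: 17.72
ee_pos: [0.4463, -0.0668, 0.0351]
eef_rot: [-0.007, 0.128, 0.992, 0.016]
ft_force: [-0.6, -0.4, 2.0]
grip_width: 0.0119
```

jog_arm(
  plan=[
    [[0, 0, 0, 0, 0], [0, 0, 0, 0, 0], [0, 0, 0, -0.006, 0], [0, 0, 0, -0.012, 0], [0, 0, 0, 0, 0]],
  ],
)

```text
t: 18.13
ee_pos: [0.4463, -0.0675, 0.0544]
eef_rot: [-0.007, 0.128, 0.992, 0.016]
ft_force: [-0.4, -0.5, -0.3]
grip_width: 0.0122
```

```bash
python3 go.py .446 -.068 .1 .5482 .245 .1
```

```text
t 18.13 pos [ 0.4463 -0.0675  0.0544] q [ 0.17  0.82 -0.16  2.19  0.52  0.17  0.86] F [-0.4 -0.5 -0.3] w 0.0122 yaw 1.314 tilt [-0.0103  0.0328]
[ 0.446 -0.068  0.1  ] d mm [  1.    0.8 -45.6] rows>= 1.1
[0.5482 0.245  0.1   ] d mm [-19.5 328.6   9.2] rows>= 7.9
```

jog_arm(
  plan=[
    [[0, 0, 0, -0.02, 0], [0, 0, 0, -0.025, 0], [0, 0, 0, -0.02, 0], [0, 0, 0, 0, 0]],
  ],
)

```text
t: 18.47
ee_pos: [0.4462, -0.0695, 0.1211]
eef_rot: [-0.008, 0.128, 0.992, 0.015]
ft_force: [0.7, 0.1, -0.6]
grip_width: 0.0119
```

jog_arm(
  plan=[
    [[0, -0.002, 0.025, 0, 0], [0, -0.002, 0.025, 0, 0], [0, -0.002, 0.025, 0, 0], [0, -0.002, 0.025, 0, 0], [0, -0.002, 0.025, 0, 0]],
  ],
)

```text
t: 18.88
ee_pos: [0.4865, 0.0433, 0.1224]
eef_rot: [-0.01, 0.136, 0.991, 0.012]
ft_force: [-0.0, -0.3, -1.3]
grip_width: 0.012
```

jog_arm(
  plan=[
    [[0, -0.002, 0.025, 0, 0], [0, -0.002, 0.025, 0, 0], [0, -0.002, 0.025, 0, 0], [0, -0.002, 0.025, 0, 0], [0, -0.002, 0.025, 0, 0]],
  ],
)

```text
t: 19.3
ee_pos: [0.5289, 0.1656, 0.1199]
eef_rot: [-0.012, 0.136, 0.991, 0.01]
ft_force: [0.3, -0.1, -0.3]
grip_width: 0.0121
```

jog_arm(
  plan=[
    [[0, -0.002, 0.025, 0, 0], [0, 0, 0.02, 0, 0], [0, 0, 0.01, 0, 0], [0, 0, 0, 0, 0], [0, 0, 0, 0, 0]],
  ],
)

```text
t: 19.72
ee_pos: [0.5448, 0.2268, 0.116]
eef_rot: [-0.013, 0.132, 0.991, 0.01]
ft_force: [-0.9, -0.3, -0.8]
grip_width: 0.0121
```

```bash
python3 go.py .5482 .245 .1 .5482 .245 .04
```

```text
t 19.72 pos [0.5448 0.2268 0.116 ] q [-0.29  0.81 -0.29  1.75  0.3   0.63  0.56] F [-0.9 -0.3 -0.8] w 0.0121 yaw 1.306 tilt [-0.0235  0.024 ]
[0.5482 0.245  0.1   ] d mm [ 1.1 18.2 16.3] rows>= 0.6
[0.5482 0.245  0.04  ] d mm [-1.7 -1.  60. ] rows>= 1.4
```

jog_arm(
  plan=[
    [[0, 0, 0.01, 0, 0], [0, 0, 0.006, 0.005, 0], [0, 0, 0.002, 0.01, 0], [0, 0, 0, 0.01, 0], [0, 0, 0, 0, 0]],
  ],
)

```text
t: 20.13
ee_pos: [0.5486, 0.2394, 0.0878]
eef_rot: [-0.014, 0.135, 0.991, 0.007]
ft_force: [-0.1, -0.7, -1.6]
grip_width: 0.012
```

```bash
python3 go.py .5482 .245 .04
```

```text
t 20.13 pos [0.5486 0.2394 0.0878] q [-0.32  0.86 -0.27  1.74  0.31  0.6   0.54] F [-0.1 -0.7 -1.6] w 0.012 yaw 1.3 tilt [-0.0258  0.0183]
[0.5482 0.245  0.04  ] d mm [ 0.4  4.8 47.9] rows>= 1.2
```

jog_arm(
  plan=[
    [[0, 0, 0.003, 0.01, 0], [0, 0, 0.002, 0.01, 0], [0, 0, 0, 0.01, 0], [0, 0, 0, 0.01, 0], [0, 0, 0, 0, 0]],
  ],
)

```text
t: 20.55
ee_pos: [0.5481, 0.2432, 0.0422]
eef_rot: [-0.015, 0.136, 0.991, 0.006]
ft_force: [-0.3, -0.4, 0.0]
grip_width: 0.0118
```

```bash
python3 go.py .5482 .245 .04
```

```text
t 20.55 pos [0.5481 0.2432 0.0422] q [-0.35  0.93 -0.24  1.74  0.33  0.52  0.51] F [-0.3 -0.4  0. ] w 0.0118 yaw 1.298 tilt [-0.0282  0.0159]
[0.5482 0.245  0.04  ] d mm [0.3 1.8 2.2] rows>= 0.1
```

jog_arm(
  plan=[
    [[0, 0, 0.002, 0.003, 0], [0, 0, 0, 0, 0], [0.02, 0, 0, 0, 0], [0.04, 0, 0, 0, 0], [0.04, 0, 0, 0, 0]],
  ],
)

```text
t: 20.97
ee_pos: [0.5495, 0.2452, 0.0398]
eef_rot: [-0.014, 0.136, 0.991, 0.006]
ft_force: [-0.1, -0.2, 0.3]
grip_width: 0.04
```

jog_arm(
  plan=[
    [[0.04, 0, 0, 0, 0], [0.04, 0, 0, -0.01, 0], [0.04, 0, 0, -0.02, 0], [0.04, 0, 0, -0.03, 0], [0.04, 0, 0, 0, 0]],
  ],
)

```text
t: 21.38
ee_pos: [0.5506, 0.2446, 0.1025]
eef_rot: [-0.015, 0.136, 0.991, 0.005]
ft_force: [0.9, -0.8, 0.1]
grip_width: 0.0399
```

```bash
python3 go.py .552 -.077 .09
python3 - <<'E'
from m import *
s,T=pose(); c=bot.camera('wrist'); cv2.imwrite('pics/w5.png',c['color'])
for r in bot.find_in('weight_100',c)[:3]: print(r['at'],r['conf'],onz(c,r['at'],.03,T))
E
```

```text
t 21.38 pos [0.5506 0.2446 0.1025] q [-0.33  0.85 -0.28  1.72  0.3   0.64  0.54] F [ 0.9 -0.8  0.1] w 0.0399 yaw 1.298 tilt [-0.0287  0.0149]
[ 0.552 -0.077  0.09 ] d mm [ -88.3 -309.4    7.7] rows>= 7.7
[232.1, 128.0] 0.85 [0.46901391 0.21810605 0.03      ]
[114.8, 212.5] 0.78 [0.49428564 0.14028392 0.03      ]
[321.1, 252.7] 0.59 [0.54841979 0.24414279 0.03      ]
```

View pics/w5.png

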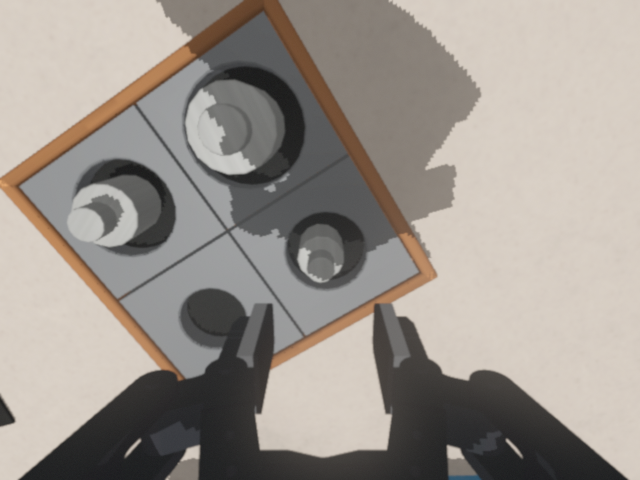

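jog_arm(
  plan=[
    [[0.04, -0.007, -0.025, 0, 0], [0.04, -0.007, -0.025, 0, 0], [0.04, -0.007, -0.025, 0, 0], [0.04, -0.007, -0.025, 0, 0], [0.04, -0.007, -0.025, 0, 0]],
  ],
)

```text
t: 21.9
ee_pos: [0.5459, 0.1195, 0.0954]
eef_rot: [-0.019, 0.128, 0.992, 0.007]
ft_force: [-0.4, -1.0, 0.2]
grip_width: 0.0398
```

jog_arm(
  plan=[
    [[0.04, -0.007, -0.025, 0, 0], [0.04, -0.007, -0.025, 0, 0], [0.04, -0.007, -0.025, 0, 0], [0.04, -0.007, -0.025, 0, 0], [0.04, -0.007, -0.025, 0, 0]],
  ],
)

```text
t: 22.32
ee_pos: [0.544, -0.0169, 0.0895]
eef_rot: [-0.023, 0.127, 0.992, 0.006]
ft_force: [0.6, -0.6, -1.0]
grip_width: 0.0403
```

jog_arm(
  plan=[
    [[0.04, -0.006, -0.02, 0, 0], [0.04, -0.003, -0.01, 0, 0], [0.04, 0, 0, 0, 0], [0.04, 0, 0, 0, 0]],
  ],
)

```text
t: 22.65
ee_pos: [0.5419, -0.0579, 0.0862]
eef_rot: [-0.026, 0.133, 0.991, 0.004]
ft_force: [-0.3, 0.4, 0.1]
grip_width: 0.0399
```

```bash
python3 go.py .552 -.077 .08
python3 - <<'E'
from m import *
s,T=pose(); c=bot.camera('wrist')
for r in bot.find_in('weight_50',c)[:3]: print(r['at'],r['conf'],onz(c,r['at'],.022,T))
E
```

```text
t 22.65 pos [ 0.5419 -0.0579  0.0862] q [ 0.21  0.83 -0.31  1.87  0.42  0.56  0.93] F [-0.3  0.4  0.1] w 0.0399 yaw 1.304 tilt [-0.0508  0.0142]
[ 0.552 -0.077  0.08 ] d mm [-15.1 -15.7   5.4] rows>= 0.5
[303.4, 291.7] 0.63 [ 0.55544356 -0.07374853  0.022     ]
[637.2, 84.9] 0.55 [0.49328356 0.11429414 0.022     ]
```

jog_arm(
  plan=[
    [[0.04, -0.005, -0.005, 0, 0], [0.04, -0.005, -0.005, 0, 0], [0.04, -0.004, -0.004, 0.005, 0], [0.04, 0, 0, 0.01, 0], [0.04, 0, 0, 0, 0]],
  ],
)

```text
t: 23.17
ee_pos: [0.5537, -0.0687, 0.0699]
eef_rot: [-0.025, 0.127, 0.992, 0.006]
ft_force: [0.5, 0.0, -0.2]
grip_width: 0.04
```

```bash
python3 go.py .5535 -.0745 .028
```

```text
t 23.17 pos [ 0.5537 -0.0687  0.0699] q [ 0.23  0.87 -0.31  1.83  0.43  0.55  0.96] F [ 0.5  0.  -0.2] w 0.04 yaw 1.315 tilt [-0.0479  0.0175]
[ 0.5535 -0.0745  0.028 ] d mm [-3.4 -5.9 41.7] rows>= 1.0
```

jog_arm(
  plan=[
    [[0.04, -0.001, -0.003, 0.01, 0], [0.04, -0.001, -0.002, 0.01, 0], [0.04, -0.001, 0, 0.01, 0], [0.04, 0, 0, 0.005, 0], [0.04, 0, 0, 0, 0]],
  ],
)

```text
t: 23.58
ee_pos: [0.5525, -0.0734, 0.0294]
eef_rot: [-0.026, 0.127, 0.992, 0.006]
ft_force: [0.7, 1.0, -0.6]
grip_width: 0.0401
```

```bash
python3 go.py .5535 -.0745 .028
```

```text
t 23.58 pos [ 0.5525 -0.0734  0.0294] q [ 0.22  0.94 -0.28  1.84  0.46  0.48  0.94] F [ 0.7  1.  -0.6] w 0.0401 yaw 1.316 tilt [-0.0508  0.0181]
[ 0.5535 -0.0745  0.028 ] d mm [-1.3 -0.8  1.4] rows>= 0.0
```

jog_arm(
  plan=[
    [[0.04, -0.001, -0.001, 0.001, 0], [0.04, 0, 0, 0, 0], [0.02, 0, 0, 0, 0], [0, 0, 0, 0, 0], [0, 0, 0, 0, 0]],
  ],
)

```text
t: 24.0
ee_pos: [0.5532, -0.0743, 0.0281]
eef_rot: [-0.027, 0.127, 0.992, 0.006]
ft_force: [0.4, 0.8, -0.2]
grip_width: 0.009
```

jog_arm(
  plan=[
    [[0, 0, 0, 0, 0], [0, 0, 0, 0, 0], [0, 0, 0, -0.01, 0], [0, 0, 0, -0.015, 0], [0, 0, 0, 0, 0]],
  ],
)

```text
t: 24.42
ee_pos: [0.5546, -0.0746, 0.0552]
eef_rot: [-0.026, 0.126, 0.992, 0.006]
ft_force: [0.0, 0.7, -0.1]
grip_width: 0.0091
```

```bash
python3 go.py .553 -.075 .1 .572 .1645 .1
python3 - <<'E'
from h import *
c=bot.camera('scene'); cv2.imwrite('pics/s6.png',cv2.resize(c['color'][150:350,250:500],None,fx=2,fy=2,interpolation=cv2.INTER_CUBIC))
E
```

```text
t 24.42 pos [ 0.5546 -0.0746  0.0552] q [ 0.24  0.9  -0.3   1.83  0.44  0.53  0.96] F [ 0.   0.7 -0.1] w 0.0091 yaw 1.317 tilt [-0.051   0.0183]
[ 0.553 -0.075  0.1  ] d mm [  3.8  -0.5 -44.7] rows>= 1.1
[0.572  0.1645 0.1   ] d mm [ 41.6 236.6   3.4] rows>= 5.8
```

View pics/s6.png

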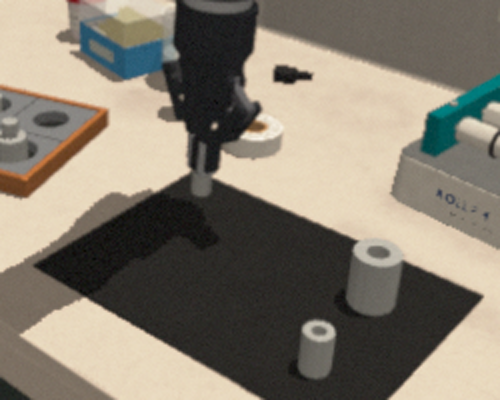

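jog_arm(
  plan=[
    [[0, 0, 0, -0.02, 0], [0, 0, 0, -0.02, 0], [0, 0, 0, 0, 0], [0, 0.003, 0.02, 0, 0], [0, 0.003, 0.02, 0, 0]],
  ],
)

```text
t: 24.88
ee_pos: [0.5585, -0.0412, 0.0943]
eef_rot: [-0.028, 0.131, 0.991, 0.003]
ft_force: [0.4, 0.6, -0.5]
grip_width: 0.0087
```

jog_arm(
  plan=[
    [[0, 0.004, 0.025, 0, 0], [0, 0.004, 0.025, 0, 0], [0, 0.004, 0.025, 0, 0], [0, 0.004, 0.025, 0, 0], [0, 0.004, 0.025, 0, 0]],
  ],
)

```text
t: 25.3
ee_pos: [0.5699, 0.0847, 0.0907]
eef_rot: [-0.031, 0.135, 0.99, 0.001]
ft_force: [0.1, 0.4, -0.5]
grip_width: 0.0089
```

jog_arm(
  plan=[
    [[0, 0.004, 0.02, 0, 0], [0, 0.003, 0.015, 0, 0], [0, 0.002, 0.01, 0, 0], [0, 0, 0, 0, 0], [0, 0, 0, 0, 0]],
  ],
)

```text
t: 25.72
ee_pos: [0.5705, 0.1411, 0.087]
eef_rot: [-0.033, 0.129, 0.991, 0.002]
ft_force: [0.1, 0.6, -0.7]
grip_width: 0.0089
```

```bash
python3 go.py .572 .1645 .1 .572 .1645 .034
```

```text
t 25.72 pos [0.5705 0.1411 0.087 ] q [-0.13  0.87 -0.31  1.73  0.34  0.65  0.69] F [ 0.1  0.6 -0.7] w 0.0089 yaw 1.311 tilt [-0.0646  0.013 ]
[0.572  0.1645 0.1   ] d mm [  5.4  22.9 -12.8] rows>= 0.6
[0.572  0.1645 0.034 ] d mm [-4.3  0.3 65.9] rows>= 1.6
```

jog_arm(
  plan=[
    [[0, 0.001, 0.01, 0, 0], [0, 0.001, 0.008, 0, 0], [0, 0, 0.004, 0.005, 0], [0, 0, 0.001, 0.01, 0], [0, 0, 0, 0, 0]],
  ],
)

```text
t: 26.13
ee_pos: [0.5742, 0.1606, 0.07]
eef_rot: [-0.033, 0.133, 0.991, 0.0]
ft_force: [-0.6, -0.5, -1.7]
grip_width: 0.0089
```

```bash
python3 go.py .572 .1645 .034
```

```text
t 26.13 pos [0.5742 0.1606 0.07  ] q [-0.17  0.91 -0.3   1.7   0.34  0.64  0.66] F [-0.6 -0.5 -1.7] w 0.0089 yaw 1.305 tilt [-0.0652  0.0095]
[0.572  0.1645 0.034 ] d mm [ 0.8  3.5 36.1] rows>= 0.9
```

jog_arm(
  plan=[
    [[0, 0, 0.002, 0.01, 0], [0, 0, 0.002, 0.01, 0], [0, 0, 0, 0.008, 0], [0, 0, 0, 0.004, 0], [0, 0, 0, 0, 0]],
  ],
)

```text
t: 26.55
ee_pos: [0.5722, 0.1629, 0.0329]
eef_rot: [-0.034, 0.134, 0.99, -0.001]
ft_force: [-0.3, -1.4, -0.4]
grip_width: 0.009
```

```bash
python3 go.py .572 .1645 .033
```

```text
t 26.55 pos [0.5722 0.1629 0.0329] q [-0.19  0.96 -0.27  1.71  0.36  0.58  0.64] F [-0.3 -1.4 -0.4] w 0.009 yaw 1.303 tilt [-0.0678  0.0072]
[0.572  0.1645 0.033 ] d mm [ 0.6  1.5 -0.1] rows>= 0.0
```

jog_arm(
  plan=[
    [[0, 0, 0, 0, 0], [0.015, 0, 0, 0, 0], [0.03, 0, 0, 0, 0], [0.04, 0, 0, 0, 0], [0.04, 0, 0, 0, 0]],
  ],
)

```text
t: 26.97
ee_pos: [0.5726, 0.1626, 0.0332]
eef_rot: [-0.034, 0.134, 0.99, -0.001]
ft_force: [-0.5, -0.1, -0.6]
grip_width: 0.0397
```

jog_arm(
  plan=[
    [[0.04, 0, 0, 0, 0], [0.04, 0, 0, -0.01, 0], [0.04, 0, 0, -0.02, 0], [0.04, 0, 0, -0.03, 0], [0.04, 0, 0, -0.03, 0]],
  ],
)

```text
t: 27.38
ee_pos: [0.5746, 0.1605, 0.1225]
eef_rot: [-0.039, 0.133, 0.99, -0.004]
ft_force: [1.0, 0.7, 0.5]
grip_width: 0.04
```

jog_arm(
  plan=[
    [[0.04, 0, 0, -0.03, 0], [0.04, 0, 0, -0.03, 0], [0.04, 0, 0, -0.02, 0], [0.04, 0, 0, 0, 0], [0.04, 0, 0, 0, 0]],
  ],
)

```text
t: 27.8
ee_pos: [0.5847, 0.1616, 0.2177]
eef_rot: [-0.032, 0.133, 0.991, -0.0]
ft_force: [-0.2, -0.4, -0.1]
grip_width: 0.04
```

```bash
python3 go.py
python3 - <<'E'
from m import *
s,T=pose(); c=bot.camera('wrist'); a=c['color']; t=bot.camera('top')
cv2.imwrite('pics/w7.png',a)
for n in ['bushing_large','bushing_small']: print(n,fit(t,n,G[n]))
s=bot.camera('scene'); cv2.imwrite('pics/s7.png',cv2.resize(s['color'][150:350,170:520],None,fx=2,fy=2,interpolation=cv2.INTER_CUBIC))
for z,nm in [(.03,'weight_50')]:
  for r in bot.find_in(nm,c)[:4]: print(r['at'],r['conf'],onz(c,r['at'],z,T))
E
```

```text
t 27.8 pos [0.5847 0.1616 0.2177] q [-0.13  0.72 -0.37  1.57  0.25  0.95  0.73] F [-0.2 -0.4 -0.1] w 0.04 yaw 1.303 tilt [-0.0637  0.0085]
bushing_large (array([ 0.43974575, -0.28672287]), np.int32(273), 693.0625)
bushing_small (array([ 0.43981837, -0.28980603]), np.int32(273), 279.625)
[362.4, 54.4] 0.78 [0.46850929 0.2229275  0.03      ]
[269.6, 118.4] 0.65 [0.49426538 0.13973113 0.03      ]
[409.7, 152.8] 0.64 [0.55069301 0.24261139 0.03      ]
[322.9, 205.1] 0.62 [0.57375147 0.16231646 0.03      ]
```

View pics/w7.png

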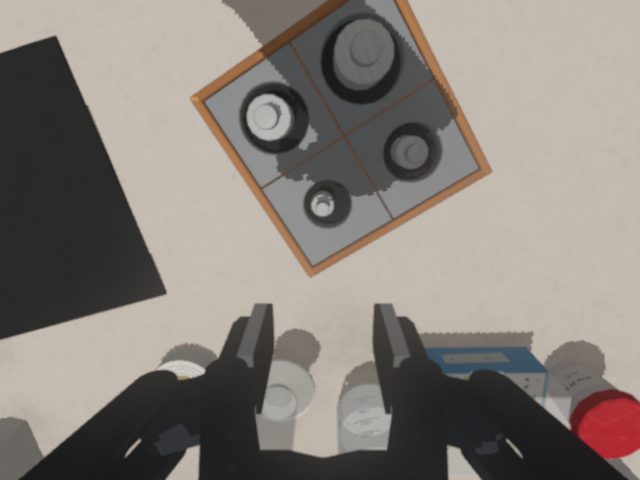

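View pics/s7.png

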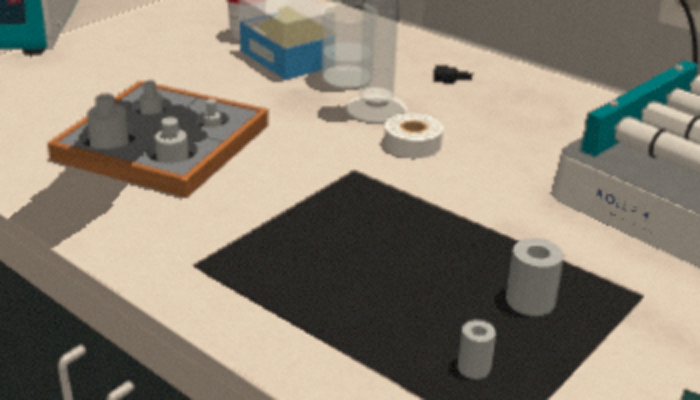

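```bash
python3 -c "
from workcell import bot
print(bot.close_job())"
```

```text
the job is handed in; nothing more can be done
None
```

I picked up all four weights by their knobs, stood each one in the pocket for its size, backed the gripper off, and handed the job in at about 28 s. No verdict was reported.

**Weights:** in the last wrist and scene pictures, all four stand upright in their own pockets. The network's positions put each within about 4 mm of its pocket centre (the limit is 13 mm). The last force readings were near zero.

**Bushings:** both look upright and where they started. The small one measured within about 1 mm of its first position. My numeric check of the large one failed because it locked onto the small bushing's blob. By eye in the scene picture, it is within about 2 px of its starting place.

**What went wrong along the way:**
- The tool slowly tilted to about 0.07 rad over the job.
- The arm drifted 14 mm on the first descent. I corrected that before gripping and then used smaller steps.

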